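# Find the hidden lock screw by feel and lock the clamp bed

## Task

Take the T-handle key out of its stand, put its blade through the square end of the slot in the clamp bed's cover and drag it along inside until it drops into the hidden screw's groove; then turn the key clockwise to the stop to lock the clamp. Draw the key out, put it back fully home and upright in its own stand, and leave the satellite frame and the round-handled driver where they are.

Things in the scene. Friction and masses are not known exactly. Their poses are not given: they have to be found in the camera images.
- key: T-handle key, steel with a grey grip, 0.11 to 0.18 kg, upright in key_stand. Origin: underside centre of its steel collar (22 mm across, 16 high), z up the shank. Below: shank 6 mm round, 60 mm from origin to tip, ending in a flat blade 14 wide (y), 4 thick (x), 10 high. Same after a half turn about z. Shank and blade slide up into the collar on a spring, up to 10 mm: 1.75 N, plus 0.35 N per mm
- key_grip (a point): centre of the key's grip, 27 mm above the key's origin: a flat bar 64 mm along the key's y, 14 mm thick along x, 22 mm high, made to be pinched across the 14 mm. It turns with the blade
- key_tip (a point): centre of the lower edge of the key's blade; axes as the key; it moves with the sprung shank
- key_stand: grey block 46 x 46 x 70 mm high, fixed, origin under its centre; an upright slot right through it, 10 mm (x) by 20 mm (y). The key hangs in it, collar's underside on the block's top (70 mm up), blade width along the stand's y. The other stand, alike but with a round hole, holds the round-handled driver; which stand is nearer changes
- bed: clamp bed, fixed: closed aluminium housing 56 mm (x) by 270 mm (y), 54 high, origin under the housing's centre; a cradle on its +x side carries the satellite frame. Cover 8 mm thick (z 46 to 54) with a keyhole slot on x = 0: a square port at its -y end, then a slot 12 mm wide. Inside, a flat dark floor at z 24, 44 mm wide. The blade, held across the slot, fits in only at the port
- port (a point): centre of the keyhole's square port (26 x 26 mm) at the level of the cover's top: x 0, y -54, z 54 mm in the bed; axes as the bed. From its +y side the 12 mm slot runs on along the bed's +y
- slot_end (a point): closed +y end of the slot, on its centre line, at the level of the cover's top (x 0, y 65, z 54 mm in the bed)
- lock_screw (a joint): angle of the hidden screw: 0 to 0.06 rad at first, grows clockwise seen from above, firm stop at 1.2 (locked); takes 0.07 N m, stays where left. Its head is flush in the floor under the slot, centred on x = 0, anywhere 36 to 102 mm from the port's centre (not measured). Groove along the bed's x: 6 mm wide, 22 long, 6 deep. The blade has 0.15 rad of play; turned home it can be lifted up through the slot
- sat_frame: open satellite frame, dark bars, 100 mm along x, 200 mm along y, 100 mm high, 0.9 kg, standing loose on the bed's cradle, its near side 70 mm from the slot's centre line, its top 120 mm above the table. Origin under its centre. Not to be moved
- driver: driver with a round grey handle 32 mm in diameter and a round shank, standing in the other stand; origin at the underside of its collar. Not to be moved
There are look-alikes about, which are no part of the job. What is shaped like the key but brown or white is not meant.

How it is judged:
By the outcome, as a careful person would: the job done as asked, in the order asked, and still so for the second after the job is handed in, with the robot touching nothing.
It also fails if it takes over 58 s, if anything falls off the work surface, if the arm or the gripper's body presses on something with over 40 N, if the wrist force passes 120 N, or if a joint passes its speed limit or range.

## Robot

A 6-joint arm with a two-finger parallel gripper is mounted at the origin on the work surface. World frame = base frame: x ahead of the robot, y to its left, z up, the work surface at z = 0. Lengths are in m, angles in rad, forces in N, time in s.
With the tool pointing down it reaches from about 0.25 to 0.85 m from the base axis. Payload 12.5 kg.
Tool frame: the origin (TCP) lies on the centre line of the jaws, within the pads' length; the fingertips stand 17 mm ahead of it and the grasp point (between the pads) lies 2 mm behind it; z points along the fingers, y is the direction in which the jaws open and shut (so a half turn about z gives the same grasp; the last joint's range is limited). The gripper opens to 93 mm and grips with 3 to 60 N. Pads are 15 mm wide; open, the fingers measure 128 mm over their backs; the gripper's body (75 mm by 188 mm) begins 65 mm behind the grasp point.
Start: joints at [1.257, 0.351, 1.652, -0, 1.139, -0.085], TCP at [0.125, 0.536, 0.236] pointing down, gripper open.
Joint ranges: [-2.75, 2.75], [-0.79, 2.1], [0.01, 2.65], [-1.57, 4.71], [0.07, 3.14], [-2.87, 2.87]. Speed limits (rad/s): [2.22, 2.22, 2.79, 3.14, 3.14, 3.14].

## Interface

Orientations are given as a unit quaternion [x, y, z, w].
In Python, from rig import manip gives the robot as it stands.
- The arm moves only by the tool servo_tool, never from a script. Its argument "series" is text: rows parted by semicolons, each of 7 numbers parted by spaces: the shift along the tool's x, y, z in mm, then the turn, a rotation vector about the tool's x, y, z in degrees, then the finger opening in mm, from 0 to 93. A call has 1 to 20 rows; each row is the pose to reach, as a shift and turn from the pose commanded when the call began, along the tool's axes at that moment; what a row does not reach only later rows make up. A row lasts 1/10 s, in which the tool goes at most 50 mm and 8.59 degrees, less where a joint would pass 70% of its speed; a pose out of reach is approached as far as the arm can. A call with a gripper value outside its range is refused whole. The fingers move at their own pace and stop on an object; "grip_force" is the grip in N (left out, the last holds). Time passes only in rows, so rows that repeat a pose let the fingers close. It gives the time, the measured TCP pose, the force and the opening at its end, in the units of the state.
- manip.observe(): the state, without advancing time (a new reading comes with each control period).
- manip.read_camera(name): name is "scene" or "top" or "wrist"; returns (picture, depth): 384x512x3 uint8, blue, green, red; 384x512 float32, m along the optical axis (not along the pixel's ray), 0 where there is no reading.
- manip.camera_model(name): a dict with "intrinsics" (3x3 intrinsics, pixels), "camera_from_world" (4x4, takes a point from world to camera coordinates); the wrist camera has in their place "tool_from_camera" (4x4, takes a point from camera to tool coordinates, whose origin is the TCP and whose axes are the flange's). Camera axes: x right, y down, z forward; pixel columns grow to the right and rows downward; lengths in m; the calibration is good to about 2 mm. A picture is of the moment at which its call begins: read the wrist's pose just before it. camera_model takes no time and is no camera call.
- manip.job_done(): hands the job in, once; it reports no verdict.
Trained networks look in the newest picture that a camera, given by its name, has taken for a name from the list of things; names that differ only in an ending like _2 or _b are one class to them, and where a whole thing is asked for, a point or a joint stands for the part that bears it (a point fixed in the world has none). Each returns a list of dicts, best first, with "p" (0 to 1); they miss things now and then, are a little off and sometimes report something else, mostly with a low value. They report only what shows in the picture. A call takes as long as a camera call. They do not tell look-alikes from the thing itself.
- manip.trace(camera, target): "pixels" (384x512 bool, what is visible of it) and "bbox" ([centre column, centre row, width, height] in pixels, round what is visible of it).
The state is a dict: "t": time; "qpos": joint angles; "dq": joint speeds; "effort": joint torques, N m; "eef_pos": TCP position; "orientation": TCP orientation; "wrist_force": force on the tool from outside, world axes, zero at the start; "wrist_torque": the same for the moment, N m; "grip_width": finger opening in m.
Only numpy, scipy, OpenCV 4.12 (cv2) and the standard library are available. Lean on these libraries where they do the work, as an engineer would, in place of code of your own. Each camera call takes 0.05 s, during which the arm holds its last target.

## Working session

There is one attempt and no reset: what is moved stays moved. The work goes in short steps, Python scripts to look and compute and a tool call to move; the robot and the scene stay as the last step left them, time stands still between calls to the robot, and variables do not carry over. Pictures are saved under pics/ and viewed, and the job is handed in when it is done.

Besides the shell and the picture viewer there is one more tool, called after ">>>" as name(argument=value, ...) on one line, values as JSON. servo_tool: Moves the arm, as the interface text tells. Its arguments: {"type":"object","properties":{"series":{"type":"string"},"grip_force":{"type":"number"}},"required":["series"]}

```bash
ls; mkdir -p pics; cat > h.py <<'E'
import numpy as np,cv2
from rig import manip
def snap(c,name):
    o=manip.observe(); im,d=manip.read_camera(c); cv2.imwrite(f'pics/{name}.png',im); np.savez(f'pics/{name}.npz',d=d,im=im,p=o['eef_pos'],q=o['orientation']); return o,im,d
E
python3 - <<'E'
from h import *
print(manip.observe())
for c in ['scene','top','wrist']:
    snap(c,c+'0'); print(c,manip.camera_model(c))
for t in ['key','key_stand','bed','driver','sat_frame']:
    for c in ['top','scene']:
        print(t,c,[(round(r['p'],2),np.round(r['bbox']).tolist()) for r in manip.trace(c,t)])
print(manip.observe()['t'])
E
```

```text
pics
{'t': 0.0, 'qpos': array([ 1.25735923e+00,  3.51219255e-01,  1.65240360e+00, -4.49063911e-05,
        1.13909517e+00, -8.46326477e-02]), 'dq': array([ 0.00045372, -0.0002439 ,  0.00115346,  0.00055292, -0.00190635,
        0.00060811]), 'effort': array([-5.62771129e-04, -4.97337091e+01, -2.85249192e+01,  6.98667532e-02,
        2.57830502e-02, -1.23520999e-04]), 'eef_pos': array([0.12465279, 0.53536456, 0.23511851]), 'orientation': array([ 1.14143480e-01,  9.93464116e-01, -5.55604106e-04, -9.12698232e-05]), 'wrist_force': array([-0.38383513, -0.40699783, -0.14506001]), 'wrist_torque': array([ 0.0115504 , -0.03255591,  0.01940327]), 'grip_width': 0.09311432694723096}
scene {'intrinsics': array([[404.96948564,   0.        , 253.96559622],
       [  0.        , 404.96948564, 179.26073204],
       [  0.        ,   0.        ,   1.        ]]), 'camera_from_world': array([[-0.37478711,  0.92704596, -0.01097337,  0.0886149 ],
       [ 0.76174704,  0.30117002, -0.5736184 , -0.38603547],
       [-0.52846577, -0.22334371, -0.81904916,  1.17331894],
       [ 0.        ,  0.        ,  0.   
[... 1094 characters left out ...]
0, 177.0, 30.0, 10.0]), (0.62, [201.0, 153.0, 10.0, 27.0]), (0.58, [187.0, 190.0, 27.0, 15.0])]
key scene [(0.81, [297.0, 204.0, 37.0, 31.0]), (0.71, [380.0, 187.0, 35.0, 39.0]), (0.71, [331.0, 257.0, 28.0, 36.0]), (0.69, [411.0, 255.0, 39.0, 39.0]), (0.69, [167.0, 174.0, 135.0, 110.0]), (0.59, [361.0, 214.0, 36.0, 25.0])]
key_stand top [(0.84, [191.0, 189.0, 24.0, 23.0])]
key_stand scene [(0.58, [351.0, 234.0, 31.0, 34.0])]
bed top [(0.55, [359.0, 198.0, 110.0, 82.0])]
bed scene [(0.77, [165.0, 173.0, 139.0, 110.0])]
driver top []
driver scene [(0.84, [302.0, 148.0, 19.0, 37.0]), (0.33, [167.0, 173.0, 130.0, 112.0])]
sat_frame top [(0.95, [356.0, 176.0, 90.0, 47.0])]
sat_frame scene []
0.65
```

```bash
python3 - <<'E'
import cv2
for c in ['scene0','top0']:
    im=cv2.imread(f'pics/{c}.png'); cv2.imwrite(f'pics/{c}b.png',cv2.resize(im,(800,600),interpolation=cv2.INTER_CUBIC))
im=cv2.imread('pics/top0.png'); cv2.imwrite('pics/topcrop.png',cv2.resize(im[120:260,120:440],(800,350),interpolation=cv2.INTER_CUBIC))
im=cv2.imread('pics/scene0.png'); cv2.imwrite('pics/scenecrop.png',cv2.resize(im[130:290,260:450],None,fx=3.5,fy=3.5,interpolation=cv2.INTER_CUBIC))
E
```

```text
(no output)
```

View pics/scene0b.png

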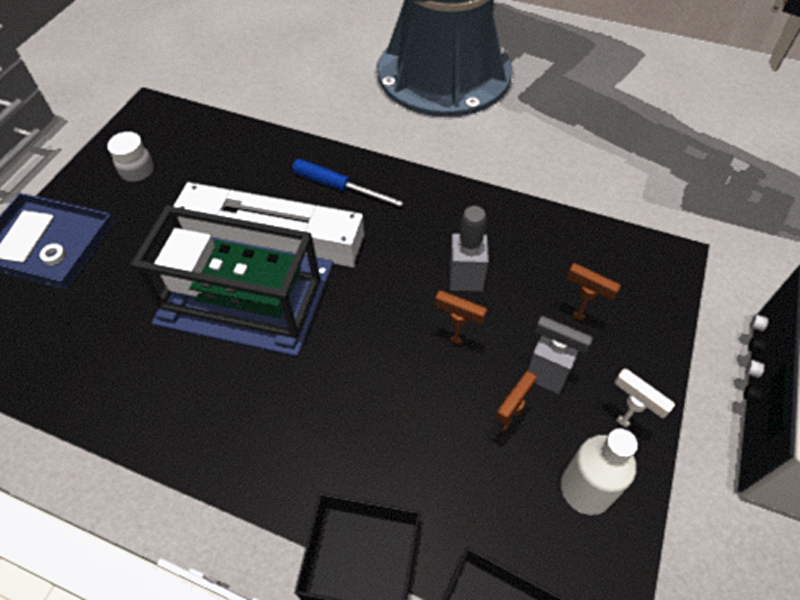

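View pics/topcrop.png

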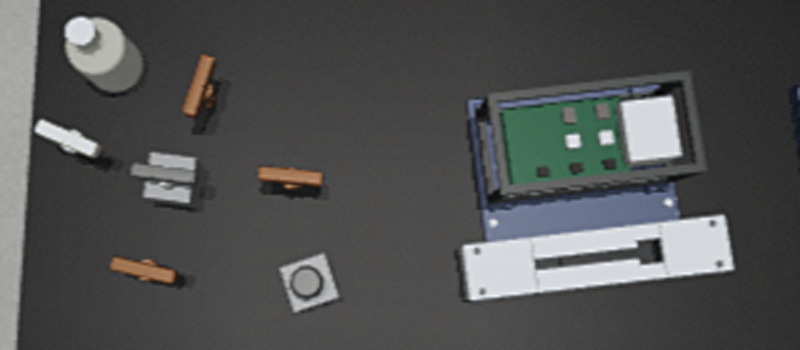

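View pics/scenecrop.png

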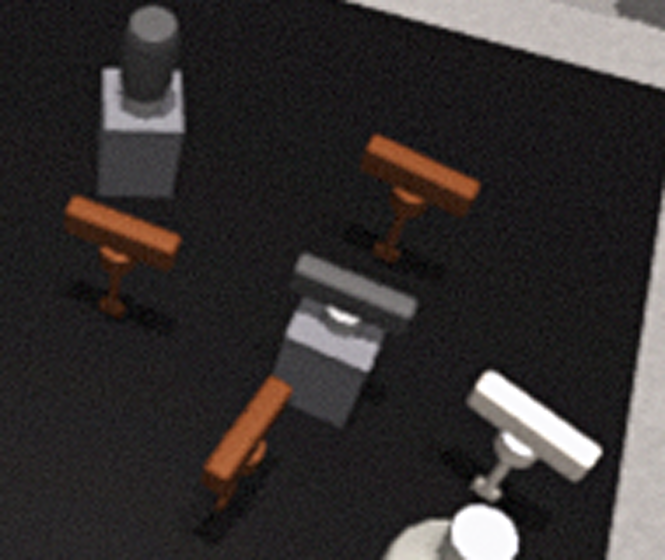

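View pics/wrist0.png

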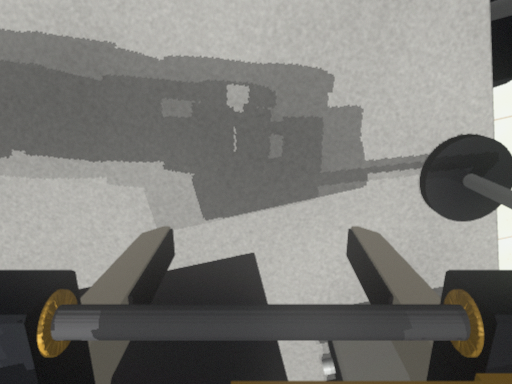

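The key is the grey-gripped one in the slotted stand: top (187,190), scene (361,214). Its look-alikes are brown at scene (297,204), (380,187) and (331,257), and white at (411,255). The round-handled driver stands at scene (302,148). The bed's square port is at top (~380,220), and its slot runs to the left in the picture. Next I'll measure.

```bash
cat >> h.py <<'E'
from scipy.spatial.transform import Rotation as R
def cloud(c,name,col=False):
    z=np.load(f'pics/{name}.npz'); d=z['d']; m=manip.camera_model(c); K=m['intrinsics']
    v,u=np.indices(d.shape); P=np.stack([(u-K[0,2])/K[0,0]*d,(v-K[1,2])/K[1,1]*d,d],-1)
    if c=='wrist':
        T=m['tool_from_camera']; P=P@T[:3,:3].T+T[:3,3]; P=P@R.from_quat(z['q']).as_matrix().T+z['p']
    else:
        T=np.linalg.inv(m['camera_from_world']); P=P@T[:3,:3].T+T[:3,3]
    P[d==0]=np.nan
    return P,z['im']
def rect(pts):
    r=cv2.minAreaRect((pts[:,:2]*1000).astype(np.float32)); return [np.round(x,1) for x in r]
E
python3 - <<'E'
from h import *
P,im=cloud('top','top0')
print('table',np.nanmedian(P[280:320,200:350,2]))
def sel(u0,u1,v0,v1,z0,z1):
    Q=P[v0:v1,u0:u1].reshape(-1,3); return Q[(Q[:,2]>z0)&(Q[:,2]<z1)]
for n,a in dict(grip=(168,206,180,200,.100,.120),stand=(174,204,178,205,.060,.078),bed=(300,420,195,250,.045,.062),frame=(300,410,145,205,.105,.13),
   slotfl=(330,390,205,235,.0,.04),drv=(225,262,215,250,.06,.08),brown=(140,215,110,250,.05,.13)).items():
    q=sel(*a); print(n,len(q),np.round(np.median(q,0),4),rect(q))
print('keygrip z',np.round(np.percentile(sel(168,206,180,200,.08,.2)[:,2],[50,90,99]),4))
for (u,v) in [(200,154),(236,190),(177,228),(148,177),(155,132),(162,140)]:
    print((u,v),np.round(np.nanmax(P[v-4:v+5,u-4:u+5,2]),3),np.round(P[v,u],3))
# scene check
P,im=cloud('scene','scene0')
q=sel(335,385,195,230,.100,.12);print('scene grip',len(q),np.round(np.median(q,0),4),rect(q))
q=sel(330,380,200,240,.064,.076);print('scene stand',len(q),np.round(np.median(q,0),4),rect(q))
q=sel(100,240,110,175,.048,.060);print('scene bed',len(q),np.round(np.median(q,0),4),rect(q))
E
```

```text
table 0.0005956494509431476
grip 148 [0.5314 0.3282 0.1074] [array([532. , 328.7]), array([62.9, 14. ]), np.float64(83.5)]
stand 213 [0.523  0.3279 0.0697] [array([531.9, 329.2]), array([46.8, 45.9]), np.float64(84.1)]
bed 2032 [ 0.4624 -0.1056  0.0541] [array([ 486.7, -108.2]), array([103.8, 271.9]), np.float64(8.2)]
frame 931 [ 0.5832 -0.0958  0.1196] [array([581.7, -94.1]), array([100.5, 201.3]), np.float64(8.2)]
slotfl 766 [ 0.4919 -0.1223  0.0095] [array([ 473.5, -123.9]), array([ 77.8, 159.6]), np.float64(1.6)]
drv 191 [0.4286 0.178  0.07  ] [array([429.2, 183.2]), array([45.4, 45.4]), np.float64(20.1)]
brown 1326 [0.5673 0.3511 0.0966] [array([557.5, 372.4]), array([157.5, 251.8]), np.float64(80.9)]
keygrip z [0.1068 0.1096 0.1121]
(200, 154) 0.101 [0.622 0.298 0.098]
(236, 190) 0.102 [0.533 0.204 0.098]
(177, 228) 0.102 [0.436 0.346 0.1  ]
(148, 177) 0.103 [0.56  0.425 0.099]
(155, 132) 0.153 [0.662 0.401 0.149]
(162, 140) 0.135 [0.653 0.393 0.111]
scene grip 298 [0.5361 0.3294 0.1076] [array([534. , 328.7]), array([63.2, 15.6]), np.float64(85.5)]
scene stand 314 [0.5465 0.3273 0.0702] [array([542.9, 327.7]), array([45.7, 28.9]), np.float64(83.6)]
scene bed 1927 [ 0.4596 -0.0912  0.0546] [array([ 491.1, -108.3]), array([116.7, 271.6]), np.float64(7.7)]
```

```bash
python3 - <<'E'
from h import *
for c,n,a in [('top','top0',(295,425,190,250)),('scene','scene0',(95,245,105,180))]:
    P,im=cloud(c,n); u0,u1,v0,v1=a
    Q=P[v0:v1,u0:u1].reshape(-1,3); q=Q[(Q[:,2]>.048)&(Q[:,2]<.060)]
    for th in [7.5,8,8.5]:
        t=np.radians(th); ex=np.array([np.cos(t),np.sin(t)]); ey=np.array([-ex[1],ex[0]])
        x=q[:,:2]@ex*1000; y=q[:,:2]@ey*1000
        h,e=np.histogram(x,np.arange(x.min(),x.max()+2,2)); k=np.where(h>h.max()*.35)[0]
        print(c,th,'x edges',e[k[0]],e[k[-1]+1],h.tolist(), 'y',np.percentile(y,[.3,99.7]))
    t=np.radians(8.1); ex=np.array([np.cos(t),np.sin(t)]); ey=np.array([-ex[1],ex[0]])
    # deep points: slot
    X=Q[:,:2]@ex*1000; Y=Q[:,:2]@ey*1000
    x=q[:,:2]@ex*1000; print('hist y on bed ends', np.percentile(Y[(Q[:,2]>.05)&(Q[:,2]<.058)],[.2,99.8]))
    np.save('pics/tmp.npy',np.stack([X,Y,Q[:,2]]))
    m=(Q[:,2]<.04)&(X>435)&(X<455)
    print('deep near slot',m.sum(),np.round(np.c_[X[m],Y[m],Q[m,2]*1000][::10],0).tolist())
E
```

```text
top 7.5 x edges 415.2015213741852 473.2015213741852 [38, 78, 83, 84, 82, 84, 83, 84, 79, 75, 74, 62, 41, 42, 39, 42, 44, 58, 73, 73, 76, 80, 81, 84, 83, 77, 82, 86, 43, 6, 0, 0, 0, 0, 0, 0, 0, 0, 0, 0, 0, 0, 0, 0, 0, 0, 0, 0, 1, 1, 4, 2, 2, 0, 0, 0, 0, 1, 1, 1, 0, 1] y [-305.10728949  -35.61471942]
top 8 x edges 414.69001924647563 470.69001924647563 [74, 83, 83, 84, 81, 85, 85, 81, 75, 73, 75, 45, 43, 42, 42, 40, 43, 73, 73, 76, 76, 83, 84, 80, 80, 83, 82, 80, 12, 0, 0, 0, 0, 0, 0, 0, 0, 0, 0, 0, 0, 0, 0, 0, 0, 0, 0, 0, 2, 3, 2, 3, 0, 0, 0, 0, 0, 1, 1, 1, 1] y [-308.95955767  -39.49298531]
top 8.5 x edges 412.89560629299905 468.89560629299905 [62, 85, 83, 84, 82, 84, 84, 79, 77, 73, 74, 52, 43, 40, 43, 43, 40, 67, 74, 73, 78, 84, 81, 84, 78, 83, 84, 78, 24, 0, 0, 0, 0, 0, 0, 0, 0, 0, 0, 0, 0, 0, 0, 0, 0, 0, 0, 0, 0, 5, 3, 1, 1, 0, 0, 0, 0, 1, 1, 0, 1, 1] y [-312.91692965  -43.394982  ]
hist y on bed ends [-309.78267585  -40.2859821 ]
deep near slot 455 [[455.0, -359.0, 1.0], [453.0, -349.0, 3.0], [452.0, -338.0, 4.0], [449.0, -365.0, 2.0], [447.0, -353.0, 5.0], [445.0, -347.0, -0.0],
[... 1655 characters left out ...]
9, 51, 43, 56, 77, 78, 69, 90, 82, 84, 53, 26, 14, 26, 40, 14, 0, 0, 0, 0, 0, 0, 0, 0, 0, 0, 0, 0, 0, 0, 0, 0, 0, 0, 0, 1, 2, 2, 3, 8, 6, 1, 1, 3, 0, 1, 2, 0, 1, 1, 2, 1] y [-313.12565308  -43.80828865]
hist y on bed ends [-310.60942441  -40.68414213]
deep near slot 199 [[435.0, -383.0, 1.0], [441.0, -377.0, 1.0], [444.0, -372.0, 3.0], [444.0, -368.0, -0.0], [448.0, -360.0, 3.0], [454.0, -360.0, 2.0], [438.0, -41.0, 25.0], [454.0, -40.0, 31.0], [435.0, -41.0, -0.0], [436.0, -28.0, 0.0], [438.0, -28.0, 0.0], [444.0, -38.0, 1.0], [439.0, -16.0, 0.0], [446.0, -30.0, 1.0], [440.0, -8.0, 1.0], [447.0, -23.0, 1.0], [453.0, -38.0, 1.0], [449.0, -15.0, 2.0], [453.0, -21.0, 2.0], [455.0, -18.0, 1.0]]
```

```bash
cat >> h.py <<'E'
def go(p,yaw_deg,q0=None,p0=None):
    "p m world, yaw of tool y; prints shift/turn in tool axes, also keeps tool vertical"
    o=manip.observe(); p0=o['eef_pos'] if p0 is None else np.array(p0); q0=o['orientation'] if q0 is None else q0
    A=R.from_quat(q0).as_matrix(); t=np.radians(yaw_deg); y=np.array([np.cos(t),np.sin(t),0]); z=np.array([0,0,-1.]); x=np.cross(y,z)
    B=np.stack([x,y,z],1); d=A.T@(np.array(p)-p0)*1000; r=np.degrees(R.from_matrix(A.T@B).as_rotvec())
    print('shift',np.round(d,1),'turn',np.round(r,2)); return d,r
def st():
    o=manip.observe(); A=R.from_quat(o['orientation']).as_matrix()
    print('t',round(o['t'],2),'p',np.round(o['eef_pos']*1000,1),'yaw',round(np.degrees(np.arctan2(A[1,1],A[0,1])),2),'tilt',np.round(np.degrees(A[:2,2]),2),'F',np.round(o['wrist_force'],2),'T',np.round(o['wrist_torque'],2),'w',round(o['grip_width']*1000,1),'q',np.round(o['qpos'],2))
E
python3 - <<'E'
from h import *
st(); go([.533,.3287,.25],-6)
E
```

```text
t 0.65 p [124.7 535.7 235.6] yaw 76.89 tilt [-0. -0.] F [0.56 0.26 0.59] T [ 0.02 -0.02 -0.05] w 93.1 q [ 1.26  0.35  1.65  0.    1.14 -0.08]
shift [-444.6 -109.   -14.4] turn [-0.    0.   82.89]
```

>>> servo_tool(series="-148 -36 -5 0 0 28 60; -296 -72 -10 0 0 55 60; -445 -109 -14 0 0 83 60; -445 -109 -14 0 0 83 60; -445 -109 -14 0 0 83 60; -445 -109 -14 0 0 83 60; -445 -109 -14 0 0 83 60; -445 -109 -14 0 0 83 60; -445 -109 -14 0 0 83 60; -445 -109 -14 0 0 83 60; -445 -109 -14 0 0 83 60; -445 -109 -14 0 0 83 60; -445 -109 -14 0 0 83 60", grip_force=35)

```text
t: 1.95
eef_pos: [0.5324, 0.3293, 0.2497]
orientation: [0.743, 0.67, -0.0, -0.0]
wrist_force: [-0.3, -0.4, -0.5]
grip_width: 0.0603
```

```bash
python3 - <<'E'
from h import *
st(); snap('wrist','w1')
P,im=cloud('wrist','w1')
Q=P.reshape(-1,3)
for n,a,b in [('grip',.098,.118),('stand',.064,.075)]:
    m=(Q[:,2]>a)&(Q[:,2]<b)&(abs(Q[:,0]-.533)<.045)&(abs(Q[:,1]-.329)<.045); q=Q[m]; print(n,len(q),np.round(np.median(q,0),4),rect(q))
E
```

```text
t 1.95 p [532.4 329.3 249.7] yaw -5.9 tilt [-0.01  0.  ] F [-0.33 -0.42 -0.52] T [-0.06  0.05 -0.  ] w 60.3 q [0.48 0.48 1.43 0.   1.24 0.58]
grip 1114 [0.5326 0.3318 0.108 ] [array([532.5, 329.6]), array([64.1, 13.8]), np.float64(83.7)]
stand 1314 [0.5387 0.3316 0.0704] [array([532.6, 329.7]), array([46.3, 45.7]), np.float64(83.3)]
```

View pics/w1.png

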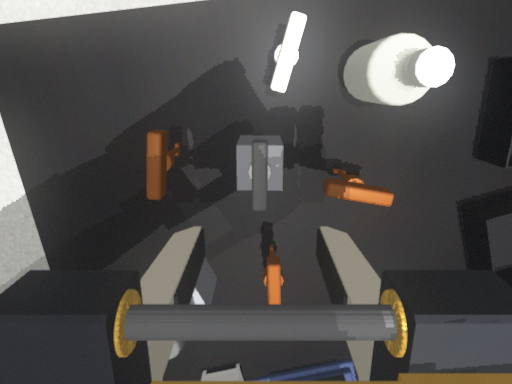

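The picture confirms it: the grey bar sits at (260,175) on the slotted grey stand, between the fingers. The brown and white ones are all at least 63 mm away. I'm going down to grasp.

>>> servo_tool(series="0 0 45 0 0 0.5 45; 0 0 90 0 0 0.5 45; 0 0 125 0 0 0.5 45; 0 0 145 0 0 0.5 45; 0 0 145 0 0 0.5 45; 0 0 145 0 0 0.5 0; 0 0 145 0 0 0.5 0; 0 0 145 0 0 0.5 0; 0 0 145 0 0 0.5 0; 0 0 145 0 0 0.5 0; 0 0 145 0 0 0.5 0", grip_force=40)

```text
t: 3.1
eef_pos: [0.5336, 0.3287, 0.1054]
orientation: [0.747, 0.665, 0.0, 0.0]
wrist_force: [-2.3, -0.5, 6.4]
grip_width: 0.0136
```

```bash
python3 - <<'E'
from h import *
st()
E
```

```text
t 3.1 p [533.6 328.7 105.4] yaw -6.61 tilt [0.04 0.03] F [-2.28 -0.53  6.38] T [-0.13  0.42  0.  ] w 13.6 q [0.48 0.64 1.55 0.   0.96 0.59]
```

>>> servo_tool(series="0 0 -10 0 0 0 0; 0 0 -30 0 0 0 0; 0 0 -70 0 0 0 0; 0 0 -110 0 0 0 0; 0 0 -145 0 0 0 0; 0 0 -145 0 0 0 0; 0 0 -145 0 0 0 0")

```text
t: 3.8
eef_pos: [0.5334, 0.3285, 0.25]
orientation: [0.747, 0.665, 0.0, 0.0]
wrist_force: [0.1, -0.8, -2.3]
grip_width: 0.0136
```

```bash
python3 - <<'E'
from h import *
st(); snap('wrist','w2'); snap('scene','s2')
im=cv2.imread('pics/s2.png'); cv2.imwrite('pics/s2c.png',cv2.resize(im[110:270,270:450],None,fx=3,fy=3))
go([.471,-.1643,.27],98)
E
```

```text
t 3.8 p [533.4 328.5 250. ] yaw -6.61 tilt [0.04 0.02] F [ 0.13 -0.75 -2.29] T [-0.07  0.06  0.06] w 13.6 q [ 0.48  0.48  1.43 -0.    1.24  0.59]
shift [-496.4   -4.8  -21.1] turn [-1.5000e-01 -5.0000e-02 -1.0461e+02]
```

View pics/w2.png

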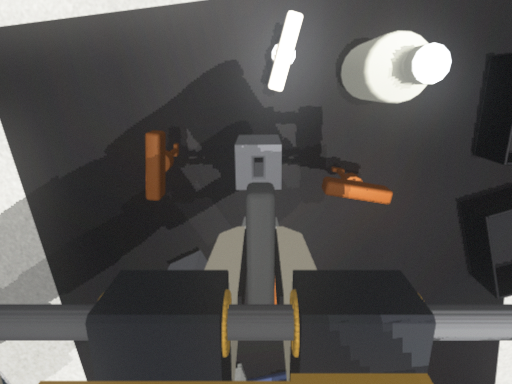

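View pics/s2c.png

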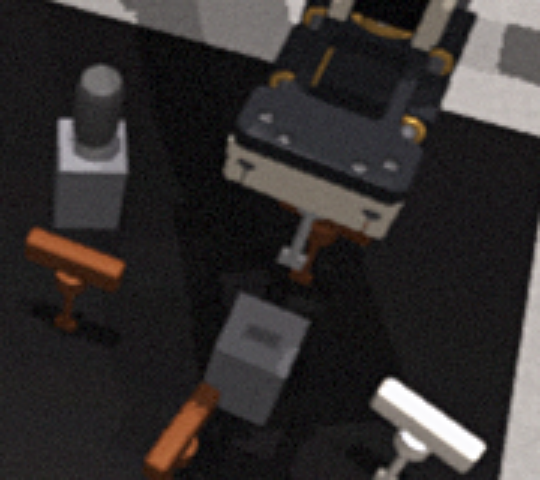

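The key is held. The empty slot shows at wrist (259,168), and the blade hangs clear in the scene view. Now I'm moving to hover over the port.

>>> servo_tool(series="-40 0 -21 0 0 -8 0; -80 -1 -21 0 0 -17 0; -125 -1 -21 0 0 -25 0; -170 -2 -21 0 0 -34 0; -215 -2 -21 0 0 -42 0; -255 -3 -21 0 0 -50 0; -300 -3 -21 0 0 -59 0; -345 -4 -21 0 0 -67 0; -390 -4 -21 0 0 -76 0; -430 -5 -21 0 0 -84 0; -465 -5 -21 0 0 -93 0; -496 -5 -21 0 0 -101 0; -496 -5 -21 0 0 -104.6 0; -496 -5 -21 0 0 -104.6 0; -496 -5 -21 0 0 -104.6 0; -496 -5 -21 0 0 -104.6 0; -496 -5 -21 0 0 -104.6 0")

```text
t: 5.6
eef_pos: [0.4714, -0.163, 0.2705]
orientation: [-0.069, 0.998, 0.0, -0.0]
wrist_force: [0.9, 0.2, -1.3]
grip_width: 0.0138
```

```bash
python3 - <<'E'
from h import *
st(); snap('wrist','w3'); snap('scene','s3')
im=cv2.imread('pics/s3.png'); cv2.imwrite('pics/s3c.png',cv2.resize(im[50:240,80:270],None,fx=3,fy=3))
E
```

```text
t 5.6 p [ 471.4 -163.   270.5] yaw 97.94 tilt [-0.02  0.01] F [ 0.94  0.15 -1.33] T [ 0.07  0.02 -0.06] w 13.8 q [-0.43  0.22  1.74  0.    1.18 -2.14]
```

View pics/w3.png

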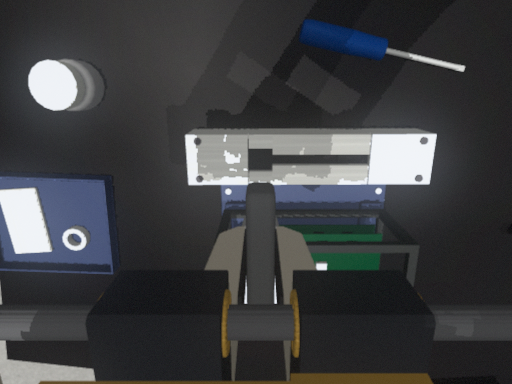

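View pics/s3c.png

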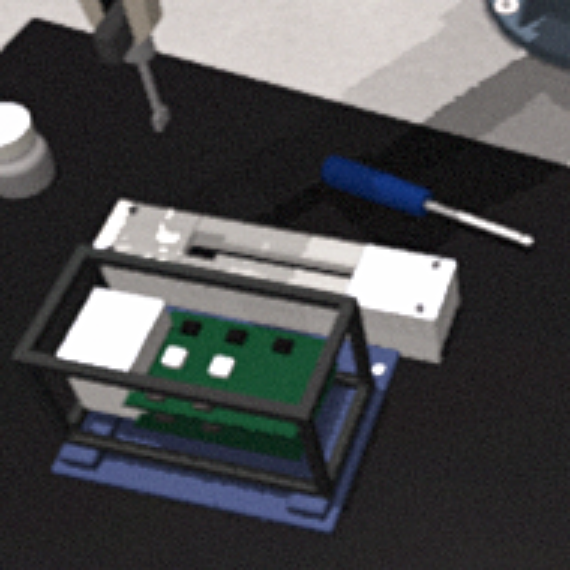

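```bash
python3 - <<'E'
from h import *
P,im=cloud('wrist','w3')
Q=P.reshape(-1,3); q=Q[(Q[:,2]>.049)&(Q[:,2]<.059)&(Q[:,0]<.53)]
print(len(q),rect(q), 'z',np.median(q[:,2]))
cx,a=None,None
q2=q[(np.abs(q[:,0]-.46)<.06)&(np.abs(q[:,1]+.11)<.17)]; r=cv2.minAreaRect((q2[:,:2]*1000).astype(np.float32)); print('bed',r)
th=r[2] if r[1][0]<r[1][1] else r[2]-90; print('theta',th)
for th in [th]:
    t=np.radians(th); ex=np.array([np.cos(t),np.sin(t)]); ey=np.array([-ex[1],ex[0]])
    o=np.array(r[0])/1000
    lx=(Q[:,:2]-o)@ex*1000; ly=(Q[:,:2]-o)@ey*1000
    m=(Q[:,2]<.035)&(Q[:,2]>.01)&(abs(lx)<20)&(abs(ly)<100)
    print('deep',m.sum(),np.percentile(Q[m,2],[5,50,95]))
    t_=(Q[:,2]>.049)&(Q[:,2]<.059)&(abs(lx)<27)
    # along slot, edges
    k=t_&(ly>-30)&(ly<50); h,e=np.histogram(lx[k],np.arange(-14,15,1)); print(dict(zip(e.astype(int),h)))
    k=t_&(abs(lx)<3); h,e=np.histogram(ly[k],np.arange(-90,90,4)); print(dict(zip(e.astype(int),h)))
    k=t_&(ly>-62)&(ly<-46); h,e=np.histogram(lx[k],np.arange(-28,29,2)); print(dict(zip(e.astype(int),h)))
    pr=o+(-54/1000)*ey; print('port',pr,'center',o,'ey',ey)
E
python3 - <<'E'
import cv2
im=cv2.imread('pics/w3.png'); cv2.imwrite('pics/w3c.png',cv2.resize(im[120:200,180:440],(780,240),interpolation=cv2.INTER_CUBIC))
E
```

```text
11258 [array([ 462.9, -191.2]), array([437. , 112.6]), np.float64(87.2)] z 0.05425634570927744
bed ((484.11468505859375, -106.94268798828125), (99.05536651611328, 271.0110778808594), 7.989853858947754)
theta 7.989853858947754
deep 1101 [0.02254747 0.02422583 0.02553301]
{np.int64(-14): np.int64(70), np.int64(-13): np.int64(61), np.int64(-12): np.int64(54), np.int64(-11): np.int64(52), np.int64(-10): np.int64(59), np.int64(-9): np.int64(64), np.int64(-8): np.int64(72), np.int64(-7): np.int64(70), np.int64(-6): np.int64(73), np.int64(-5): np.int64(58), np.int64(-4): np.int64(48), np.int64(-3): np.int64(64), np.int64(-2): np.int64(49), np.int64(-1): np.int64(64), np.int64(0): np.int64(71), np.int64(1): np.int64(69), np.int64(2): np.int64(66), np.int64(3): np.int64(55), np.int64(4): np.int64(47), np.int64(5): np.int64(57), np.int64(6): np.int64(60), np.int64(7): np.int64(0), np.int64(8): np.int64(0), np.int64(9): np.int64(0), np.int64(10): np.int64(0), np.int64(11): np.int64(0), np.int64(12): np.int64(0), np.int64(13): np.int64(0)}
{np.int64(-90): np.int64(16), np.int64(-86): np.int64(18
[... 1357 characters left out ...]
t64(0), np.int64(-16): np.int64(0), np.int64(-14): np.int64(0), np.int64(-12): np.int64(0), np.int64(-10): np.int64(11), np.int64(-8): np.int64(30), np.int64(-6): np.int64(28), np.int64(-4): np.int64(21), np.int64(-2): np.int64(21), np.int64(0): np.int64(28), np.int64(2): np.int64(27), np.int64(4): np.int64(1), np.int64(6): np.int64(0), np.int64(8): np.int64(0), np.int64(10): np.int64(0), np.int64(12): np.int64(0), np.int64(14): np.int64(0), np.int64(16): np.int64(0), np.int64(18): np.int64(0), np.int64(20): np.int64(0), np.int64(22): np.int64(0), np.int64(24): np.int64(0), np.int64(26): np.int64(0)}
port [ 0.49162056 -0.16041849] center [ 0.48411469 -0.10694269] ey [-0.13899774  0.9902927 ]
```

View pics/w3c.png

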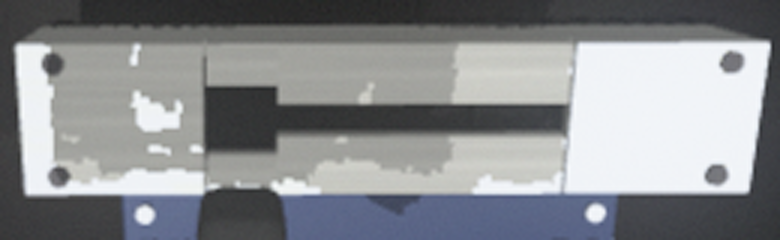

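```bash
python3 - <<'E'
from h import *
z=np.load('pics/w3.npz'); m=manip.camera_model('wrist'); K=m['intrinsics']; T=m['tool_from_camera']; Rw=R.from_quat(z['q']).as_matrix()
c=Rw@T[:3,3]+z['p']
def pl(u,v,h=.054):
    d=Rw@T[:3,:3]@np.array([(u-K[0,2])/K[0,0],(v-K[1,2])/K[1,1],1]); return c+d*(h-c[2])/d[2]
f=lambda x,y:(180+(x+.5)/3-.5,120+(y+.5)/3-.5)
cs=[pl(*f(x,y))*1000 for x,y in [(207,87),(277,87),(277,150),(207,150)]]
print(np.round(cs,1),'centre',np.mean(cs,0))
s=[pl(*f(x,y))*1000 for x,y in [(277,104),(277,131),(567,104),(567,131)]]; a=(s[0]+s[1])/2;b=(s[2]+s[3])/2
print('slot',a,b,'ang',np.degrees(np.arctan2(*(b-a)[:2][::-1])),'len',np.linalg.norm(b-a))
e=[pl(*f(x,y))*1000 for x,y in [(17,42),(770,42),(752,194),(25,194)]]; print('bed',np.round(e,1),np.mean(e,0))
for i in range(4): print(np.linalg.norm(e[i]-e[i-1]), end=' ')
E
```

```text
[[ 459.9 -178.1   54. ]
 [ 456.5 -152.9   54. ]
 [ 479.7 -149.5   54. ]
 [ 483.2 -175.1   54. ]] centre [ 469.81868514 -163.88454246   54.        ]
slot [ 467.60858703 -151.27849222   54.        ] [453.07613922 -46.33838647  54.        ] ang 97.88436038307464 len 105.94157746318987
bed [[ 453.1 -247.4   54. ]
 [ 416.2   19.2   54. ]
 [ 472.1   28.7   54. ]
 [ 509.3 -240.3   54. ]] [ 462.68144389 -109.94135738   54.        ]
56.66869886601316 269.2095803311434 56.65638211603085 271.60972620557123
```

```bash
python3 - <<'E'
from h import *
st(); go([.4703,-.1637,.16],98.0); go([.4703,-.1637,.1255],98.0)
E
```

```text
t 5.7 p [ 471.4 -163.1  270.6] yaw 97.97 tilt [-0.  0.] F [-0.02 -0.01 -0.77] T [ 0.01 -0.01 -0.04] w 13.7 q [-0.43  0.22  1.74  0.    1.18 -2.14]
shift [  1.2  -0.4 110.6] turn [ 0.   -0.   -0.03]
shift [  1.2  -0.4 145.1] turn [ 0.   -0.   -0.03]
```

>>> servo_tool(series="1 -0.5 45 0 0 0 0; 1 -0.5 85 0 0 0 0; 1 -0.5 110 0 0 0 0; 1 -0.5 110 0 0 0 0; 1 -0.5 110 0 0 0 0")

```text
t: 6.2
eef_pos: [0.4708, -0.1642, 0.1614]
orientation: [-0.07, 0.998, -0.0, 0.0]
wrist_force: [1.3, -0.7, -0.7]
grip_width: 0.014
```

```bash
python3 - <<'E'
from h import *
st(); snap('scene','s4')
im=cv2.imread('pics/s4.png'); cv2.imwrite('pics/s4c.png',cv2.resize(im[70:200,80:250],None,fx=4,fy=4,interpolation=cv2.INTER_CUBIC))
E
```

```text
t 6.2 p [ 470.8 -164.2  161.4] yaw 97.98 tilt [ 0.02 -0.01] F [ 1.34 -0.75 -0.66] T [ 0.    0.   -0.04] w 14.0 q [-0.43  0.35  1.86  0.    0.93 -2.14]
```

View pics/s4c.png

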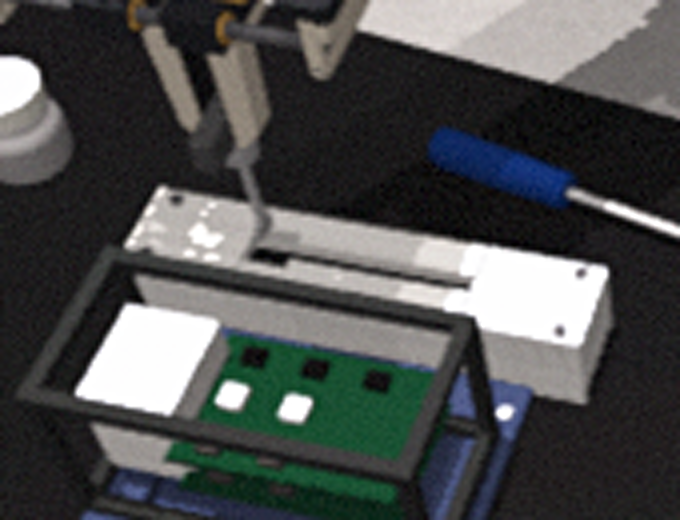

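The blade tip at crop (260,235) sits just above the port at (268,257), as it should at this height. I'm lowering it in.

>>> servo_tool(series="0 0 10 0 0 0 0; 0 0 20 0 0 0 0; 0 0 28 0 0 0 0; 0 0 35 0 0 0 0; 0 0 35 0 0 0 0; 0 0 35 0 0 0 0")

```text
t: 6.85
eef_pos: [0.4704, -0.1642, 0.1255]
orientation: [-0.07, 0.998, 0.0, -0.0]
wrist_force: [-0.2, 0.2, -1.5]
grip_width: 0.0135
```

```bash
python3 - <<'E'
from h import *
st(); print(manip.observe()['wrist_force'])
E
```

```text
t 6.85 p [ 470.4 -164.2  125.5] yaw 97.99 tilt [-0.02  0.01] F [-0.2   0.2  -1.46] T [ 0.02 -0.04  0.03] w 13.5 q [-0.43  0.41  1.88 -0.    0.85 -2.14]
[-0.19938111  0.199672   -1.4622597 ]
```

>>> servo_tool(series="0 0 4 0 0 0 0; 0 0 8 0 0 0 0; 0 0 11 0 0 0 0; 0 0 11 0 0 0 0; 0 0 11 0 0 0 0")

```text
t: 7.35
eef_pos: [0.4707, -0.1643, 0.1148]
orientation: [-0.07, 0.998, -0.0, 0.0]
wrist_force: [-0.8, -0.5, 1.6]
grip_width: 0.0136
```

```bash
python3 - <<'E'
from h import *
st()
E
```

```text
t 7.35 p [ 470.7 -164.3  114.8] yaw 97.99 tilt [ 0.03 -0.02] F [-0.75 -0.49  1.57] T [-0.01 -0.11 -0.01] w 13.6 q [-0.43  0.43  1.89 -0.    0.83 -2.14]
```

>>> servo_tool(series="0 6 0 0 0 0 0; 0 12 0 0 0 0 0; 0 18 0 0 0 0 0; 0 24 0 0 0 0 0; 0 30 0 0 0 0 0; 0 30 0 0 0 0 0")

```text
t: 7.95
eef_pos: [0.4661, -0.1336, 0.1147]
orientation: [-0.07, 0.998, 0.0, -0.0]
wrist_force: [-0.2, 0.6, 3.1]
grip_width: 0.0141
```

```bash
python3 - <<'E'
from h import *
st()
E
```

```text
t 7.95 p [ 466.1 -133.6  114.7] yaw 98.03 tilt [-0.01  0.02] F [-0.24  0.56  3.1 ] T [ 0.   -0.02  0.  ] w 14.1 q [-0.38  0.41  1.92  0.    0.81 -2.09]
```

>>> servo_tool(series="0 2 0 0 0 0 0; 0 4 0 0 0 0 0; 0 4 0 0 0 0 0")

```text
t: 8.25
eef_pos: [0.4657, -0.1305, 0.1146]
orientation: [-0.07, 0.998, -0.0, 0.0]
wrist_force: [0.1, -1.9, 2.2]
grip_width: 0.0136
```

>>> servo_tool(series="0 2 0 0 0 0 0; 0 4 0 0 0 0 0; 0 4 0 0 0 0 0")

```text
t: 8.55
eef_pos: [0.4651, -0.1264, 0.1146]
orientation: [-0.07, 0.998, 0.0, -0.0]
wrist_force: [0.7, -1.8, 2.1]
grip_width: 0.0135
```

>>> servo_tool(series="0 2 0 0 0 0 0; 0 4 0 0 0 0 0; 0 4 0 0 0 0 0")

```text
t: 8.85
eef_pos: [0.4645, -0.1224, 0.1146]
orientation: [-0.07, 0.998, 0.0, -0.0]
wrist_force: [0.9, -1.8, 2.8]
grip_width: 0.0137
```

>>> servo_tool(series="0 2 0 0 0 0 0; 0 4 0 0 0 0 0; 0 4 0 0 0 0 0")

```text
t: 9.15
eef_pos: [0.464, -0.1184, 0.1146]
orientation: [-0.07, 0.998, 0.0, -0.0]
wrist_force: [0.2, -1.8, 3.7]
grip_width: 0.014
```

>>> servo_tool(series="0 2 0 0 0 0 0; 0 4 0 0 0 0 0; 0 4 0 0 0 0 0")

```text
t: 9.45
eef_pos: [0.4634, -0.1144, 0.1147]
orientation: [-0.07, 0.998, 0.0, 0.0]
wrist_force: [1.6, -1.8, 2.2]
grip_width: 0.0135
```

>>> servo_tool(series="0 2 0 0 0 0 0; 0 4 0 0 0 0 0; 0 4 0 0 0 0 0")

```text
t: 9.75
eef_pos: [0.4629, -0.1105, 0.1146]
orientation: [-0.07, 0.998, 0.0, -0.0]
wrist_force: [0.8, -1.6, 2.7]
grip_width: 0.0137
```

>>> servo_tool(series="0 2 0 0 0 0 0; 0 4 0 0 0 0 0; 0 4 0 0 0 0 0")

```text
t: 10.05
eef_pos: [0.4623, -0.1065, 0.1147]
orientation: [-0.07, 0.998, 0.0, -0.0]
wrist_force: [0.9, -2.1, 2.7]
grip_width: 0.0139
```

>>> servo_tool(series="0 2 0 0 0 0 0; 0 4 0 0 0 0 0; 0 4 0 0 0 0 0")

```text
t: 10.35
eef_pos: [0.4618, -0.1025, 0.1146]
orientation: [-0.07, 0.998, 0.0, -0.0]
wrist_force: [-0.1, -2.7, 2.7]
grip_width: 0.0134
```

>>> servo_tool(series="0 2 0 0 0 0 0; 0 4 0 0 0 0 0; 0 4 0 0 0 0 0")

```text
t: 10.65
eef_pos: [0.4612, -0.0986, 0.1146]
orientation: [-0.07, 0.998, 0.0, -0.0]
wrist_force: [1.0, -1.8, 1.7]
grip_width: 0.0139
```

>>> servo_tool(series="0 2 0 0 0 0 0; 0 4 0 0 0 0 0; 0 4 0 0 0 0 0")

```text
t: 10.95
eef_pos: [0.4606, -0.0946, 0.1146]
orientation: [-0.07, 0.998, 0.0, -0.0]
wrist_force: [0.9, -2.7, 2.4]
grip_width: 0.0136
```

>>> servo_tool(series="0 2 0 0 0 0 0; 0 4 0 0 0 0 0; 0 4 0 0 0 0 0")

```text
t: 11.25
eef_pos: [0.4601, -0.0907, 0.1146]
orientation: [-0.07, 0.998, 0.0, -0.0]
wrist_force: [0.2, -2.7, 2.3]
grip_width: 0.014
```

>>> servo_tool(series="0 2 0 0 0 0 0; 0 4 0 0 0 0 0; 0 4 0 0 0 0 0")

```text
t: 11.55
eef_pos: [0.4595, -0.0867, 0.1146]
orientation: [-0.07, 0.998, 0.0, -0.0]
wrist_force: [-0.0, -2.1, 2.8]
grip_width: 0.0138
```

>>> servo_tool(series="0 2 0 0 0 0 0; 0 4 0 0 0 0 0; 0 4 0 0 0 0 0")

```text
t: 11.85
eef_pos: [0.459, -0.0828, 0.1146]
orientation: [-0.07, 0.998, 0.0, -0.0]
wrist_force: [0.7, -1.7, 2.3]
grip_width: 0.0136
```

>>> servo_tool(series="0 2 0 0 0 0 0; 0 4 0 0 0 0 0; 0 4 0 0 0 0 0")

```text
t: 12.15
eef_pos: [0.4584, -0.0788, 0.1146]
orientation: [-0.07, 0.998, 0.0, -0.0]
wrist_force: [0.3, -1.5, 2.2]
grip_width: 0.0142
```

>>> servo_tool(series="0 2 0 0 0 0 0; 0 4 0 0 0 0 0; 0 4 0 0 0 0 0")

```text
t: 12.45
eef_pos: [0.4574, -0.0745, 0.1143]
orientation: [-0.07, 0.998, 0.0, -0.001]
wrist_force: [-0.5, -0.0, -1.7]
grip_width: 0.0136
```

The drop shows clearly: Fz fell from +2.5 to −1.7 N and the drag force vanished about 90 mm from the port. I'll press lightly to seat the blade, then turn clockwise.

>>> servo_tool(series="0 0 1.5 0 0 0 0; 0 0 3 0 0 0 0; 0 0 3 0 0 0 0")

```text
t: 12.75
eef_pos: [0.4577, -0.0749, 0.1114]
orientation: [-0.07, 0.998, 0.0, -0.0]
wrist_force: [0.0, 1.8, 1.8]
grip_width: 0.0132
```

```bash
python3 - <<'E'
from h import *
st()
E
```

```text
t 12.75 p [457.7 -74.9 111.4] yaw 97.98 tilt [-0.04  0.02] F [0.03 1.76 1.82] T [ 0.28  0.15 -0.04] w 13.2 q [-0.26  0.38  1.98  0.    0.78 -1.97]
```

>>> servo_tool(series="0 0 0 0 0 7 0; 0 0 0 0 0 14 0; 0 0 0 0 0 21 0; 0 0 0 0 0 28 0; 0 0 0 0 0 35 0; 0 0 0 0 0 35 0")

```text
t: 13.35
eef_pos: [0.4579, -0.0753, 0.1117]
orientation: [0.234, 0.972, -0.0, -0.0]
wrist_force: [-0.7, -2.6, 1.7]
grip_width: 0.0134
```

```bash
python3 - <<'E'
from h import *
st()
E
```

```text
t 13.35 p [457.9 -75.3 111.7] yaw 62.9 tilt [-0.01 -0.02] F [-0.75 -2.62  1.66] T [-0.52  0.23  0.02] w 13.4 q [-0.26  0.38  1.98 -0.    0.78 -1.36]
```

>>> servo_tool(series="0 0 0 0 0 7 0; 0 0 0 0 0 14 0; 0 0 0 0 0 21 0; 0 0 0 0 0 28 0; 0 0 0 0 0 28 0; 0 0 0 0 0 28 0")

```text
t: 13.95
eef_pos: [0.4578, -0.0752, 0.1116]
orientation: [0.459, 0.888, -0.0, -0.0]
wrist_force: [-1.7, -1.9, 1.1]
grip_width: 0.0134
```

```bash
python3 - <<'E'
from h import *
st()
E
```

```text
t 13.95 p [457.8 -75.2 111.6] yaw 35.32 tilt [-0.02 -0.01] F [-1.73 -1.94  1.09] T [-0.71  0.38  0.1 ] w 13.4 q [-0.26  0.38  1.98 -0.    0.78 -0.88]
```

>>> servo_tool(series="0 0 0 0 0 4 0; 0 0 0 0 0 8 0; 0 0 0 0 0 8 0; 0 0 0 0 0 8 0")

```text
t: 14.35
eef_pos: [0.4578, -0.0751, 0.1116]
orientation: [0.521, 0.854, -0.0, -0.0]
wrist_force: [-1.4, -2.7, 0.6]
grip_width: 0.0136
```

```bash
python3 - <<'E'
from h import *
st()
E
```

```text
t 14.35 p [457.8 -75.1 111.6] yaw 27.25 tilt [-0.01 -0.01] F [-1.39 -2.7   0.6 ] T [-0.8   0.49  0.1 ] w 13.6 q [-0.26  0.38  1.98 -0.    0.78 -0.74]
```

>>> servo_tool(series="0 0 0 0 0 3 0; 0 0 0 0 0 6 0; 0 0 0 0 0 6 0; 0 0 0 0 0 6 0")

```text
t: 14.75
eef_pos: [0.4578, -0.0751, 0.1116]
orientation: [0.565, 0.825, -0.0, -0.0]
wrist_force: [-1.9, -2.3, 0.4]
grip_width: 0.0141
```

```bash
python3 - <<'E'
from h import *
st()
E
```

```text
t 14.75 p [457.8 -75.1 111.6] yaw 21.18 tilt [-0.01 -0.  ] F [-1.91 -2.28  0.43] T [-0.79  0.56  0.11] w 14.1 q [-0.26  0.38  1.98 -0.    0.78 -0.63]
```

>>> servo_tool(series="0 0 0 0 0 2 0; 0 0 0 0 0 4 0; 0 0 0 0 0 4 0; 0 0 0 0 0 4 0")

```text
t: 15.15
eef_pos: [0.4579, -0.0751, 0.1116]
orientation: [0.594, 0.805, -0.0, -0.0]
wrist_force: [-1.8, -1.8, 0.4]
grip_width: 0.0138
```

```bash
python3 - <<'E'
from h import *
st()
E
```

```text
t 15.15 p [457.9 -75.1 111.6] yaw 17.13 tilt [-0.01  0.  ] F [-1.82 -1.8   0.4 ] T [-0.86  0.62  0.08] w 13.8 q [-0.26  0.38  1.98 -0.    0.78 -0.56]
```

```bash
python3 - <<'E'
from h import *
snap('wrist','w5'); snap('scene','s5'); snap('top','t5')
im=cv2.imread('pics/s5.png'); cv2.imwrite('pics/s5c.png',cv2.resize(im[70:200,80:250],None,fx=4,fy=4,interpolation=cv2.INTER_CUBIC))
im=cv2.imread('pics/t5.png'); cv2.imwrite('pics/t5c.png',cv2.resize(im[120:260,280:440],None,fx=4,fy=4,interpolation=cv2.INTER_CUBIC))
st()
E
```

```text
t 15.3 p [457.9 -75.1 111.6] yaw 17.06 tilt [-0. -0.] F [-2.4  -3.82 -0.07] T [-0.85  0.61  0.02] w 13.5 q [-0.26  0.38  1.98 -0.    0.78 -0.56]
```

View pics/w5.png

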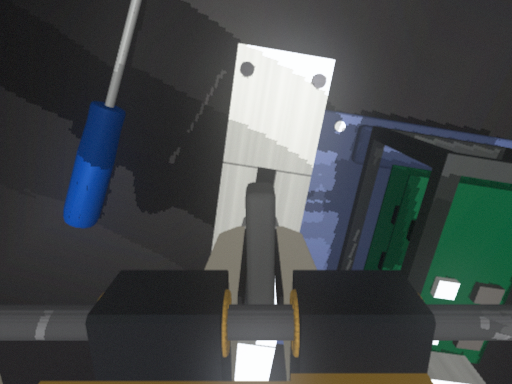

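View pics/s5c.png

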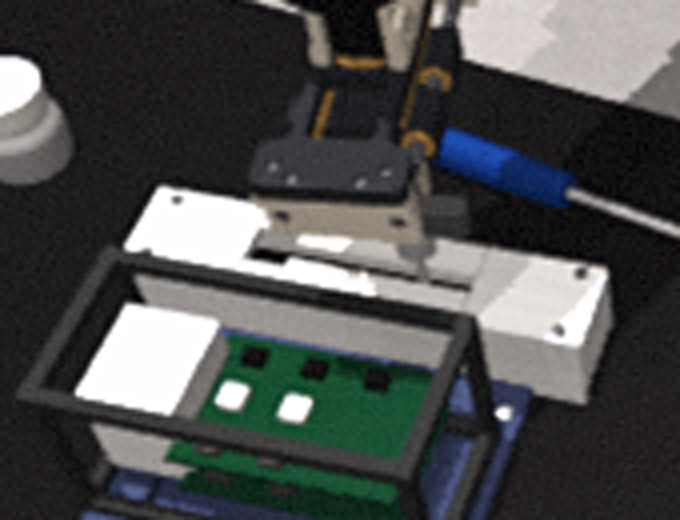

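>>> servo_tool(series="0 0 0 0 0 2 0; 0 0 0 0 0 4 0; 0 0 0 0 0 6 0; 0 0 0 0 0 6 0; 0 0 0 0 0 6 0")

```text
t: 15.8
eef_pos: [0.4578, -0.075, 0.1116]
orientation: [0.636, 0.772, -0.0, -0.0]
wrist_force: [-2.6, -2.5, 1.5]
grip_width: 0.0134
```

```bash
python3 - <<'E'
from h import *
st()
E
```

```text
t 15.8 p [457.8 -75.  111.6] yaw 11.08 tilt [-0.02  0.  ] F [-2.58 -2.46  1.46] T [-0.74  0.78  0.14] w 13.4 q [-0.26  0.38  1.98 -0.    0.78 -0.46]
```

```bash
python3 - <<'E'
from h import *
F=[];T=[]
for i in range(4):
    manip.read_camera('top'); o=manip.observe(); F.append(o['wrist_force']); T.append(o['wrist_torque'])
print(np.round(F,2),np.round(T,3))
snap('wrist','w6')
for n in ['w3','w5','w6']:
    P,im=cloud('wrist',n); z=np.load(f'pics/{n}.npz')
    A=R.from_quat(z['q']).as_matrix(); L=((P-z['p'])@A)*1000
    m=(abs(L[...,1])<14)&(L[...,0]>8)&(L[...,0]<40)&(L[...,2]>-8)&(L[...,2]<12)
    q=L[m]; print(n,len(q),np.round(np.median(q,0),1))
    for a in range(8,40,4):
        k=q[(q[:,0]>=a)&(q[:,0]<a+4)&(q[:,2]<2)]
        if len(k)>5: print(a,len(k),np.round([k[:,1].min(),k[:,1].max(),np.median(k[:,1]),np.median(k[:,2])],1))
E
python3 - <<'E'
import cv2,numpy as np
a=[cv2.imread(f'pics/{n}.png')[150:300,190:330] for n in ['w3','w5','w6']]
cv2.imwrite('pics/cmp.png',cv2.resize(np.hstack(a),None,fx=1.9,fy=1.9,interpolation=cv2.INTER_CUBIC))
E
```

```text
[[-2.82 -2.06  1.48]
 [-2.84 -3.42  1.36]
 [-2.15 -2.97  1.09]
 [-2.81 -2.25  1.74]] [[-0.709  0.759  0.212]
 [-0.751  0.819  0.202]
 [-0.699  0.814  0.164]
 [-0.696  0.783  0.17 ]]
w3 2097 [19.4  0.3 -2.4]
8 443 [-14.   13.9  -0.2  -2.7]
12 238 [-6.4  7.4  0.7 -2.7]
16 231 [-6.4  7.4  0.7 -2.6]
20 236 [-6.3  7.3  0.3 -2.6]
24 251 [-6.3  7.3  0.7 -2.7]
28 271 [-6.3  7.3  0.7 -2.4]
32 92 [-5.3  6.2  0.3 -0.4]
w5 2091 [19.5  0.3 -2.3]
8 431 [-14.   13.8  -0.7  -2.6]
12 234 [-6.5  7.4  0.2 -2.6]
16 239 [-6.4  7.4  0.7 -2.7]
20 233 [-6.3  7.3  0.7 -2.7]
24 242 [-6.3  7.3  0.3 -2.5]
28 275 [-6.2  7.3  0.3 -2.4]
32 91 [-5.3  6.3  0.7 -0.2]
w6 2058 [19.6  0.2 -2.3]
8 431 [-13.8  14.   -0.2  -2.7]
12 226 [-6.4  6.9  0.2 -2.7]
16 230 [-6.4  6.9  0.3 -2.7]
20 229 [-6.3  6.8  0.3 -2.6]
24 250 [-6.7  7.3  0.3 -2.6]
28 272 [-6.7  7.3  0.5 -2.3]
32 94 [-5.7  5.8 -0.2 -0.4]
```

View pics/cmp.png

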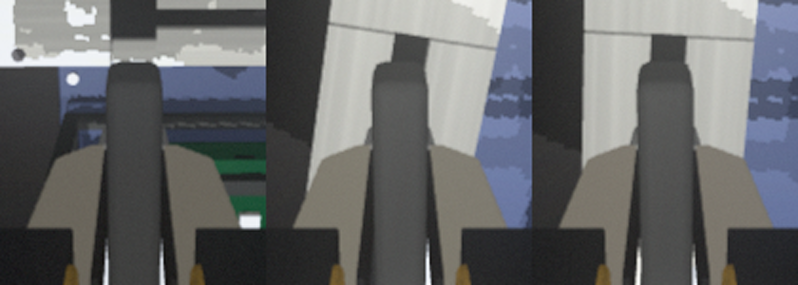

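>>> servo_tool(series="0 0 0 0 0 1.5 0; 0 0 0 0 0 3 0; 0 0 0 0 0 3 0; 0 0 0 0 0 3 0")

```text
t: 16.45
eef_pos: [0.4578, -0.075, 0.1116]
orientation: [0.656, 0.755, -0.0, -0.0]
wrist_force: [-2.9, -2.9, 1.1]
grip_width: 0.0135
```

```bash
python3 - <<'E'
from h import *
F=[];T=[]
for i in range(3):
    manip.read_camera('top'); o=manip.observe(); F.append(o['wrist_force']); T.append(o['wrist_torque'])
print(np.round(F,2),np.round(T,3)); st()
E
```

```text
[[-3.76 -2.09  1.29]
 [-3.9  -2.61  1.04]
 [-4.3  -1.61  1.08]] [[-0.654  0.932  0.276]
 [-0.599  0.922  0.272]
 [-0.693  0.957  0.287]]
t 16.6 p [457.9 -75.1 111.6] yaw 8.0 tilt [-0.01  0.  ] F [-4.3  -1.61  1.08] T [-0.69  0.96  0.29] w 14.0 q [-0.26  0.38  1.98 -0.    0.78 -0.4 ]
```

The stop is found: torque now climbs steadily (0.02→0.19→0.28 N m, against the 0.07 N m the screw takes), with no slip of the bar in the fingers. I'll ease the wind-up by a few degrees, staying within the play, and lift out through the slot.

>>> servo_tool(series="0 0 0 0 0 -2 0; 0 0 0 0 0 -5 0; 0 0 -3 0 0 -5 0; 0 0 -8 0 0 -5 0; 0 0 -14 0 0 -5 0; 0 0 -14 0 0 -5 0")

```text
t: 17.2
eef_pos: [0.459, -0.0751, 0.1269]
orientation: [0.623, 0.782, 0.001, 0.001]
wrist_force: [-0.3, -0.6, -1.7]
grip_width: 0.0134
```

```bash
python3 - <<'E'
from h import *
st()
E
```

```text
t 17.2 p [459.  -75.1 126.9] yaw 12.93 tilt [ 0.18 -0.02] F [-0.31 -0.61 -1.66] T [-0.07  0.05  0.01] w 13.4 q [-0.26  0.35  1.97  0.    0.82 -0.49]
```

>>> servo_tool(series="0 0 -6 0 0 0 0; 0 0 -12 0 0 0 0; 0 0 -18 0 0 0 0; 0 0 -24 0 0 0 0; 0 0 -30 0 0 0 0; 0 0 -30 0 0 0 0")

```text
t: 17.8
eef_pos: [0.4583, -0.0751, 0.1565]
orientation: [0.623, 0.783, 0.0, 0.001]
wrist_force: [-0.9, -0.2, -2.1]
grip_width: 0.0137
```

```bash
python3 - <<'E'
from h import *
st()
E
```

```text
t 17.8 p [458.3 -75.1 156.5] yaw 12.99 tilt [ 0.08 -0.02] F [-0.9  -0.15 -2.05] T [-0.08  0.03  0.02] w 13.7 q [-0.26  0.31  1.94  0.    0.89 -0.49]
```

>>> servo_tool(series="0 0 -40 0 0 0 0; 0 0 -85 0 0 0 0; 0 0 -94 0 0 0 0; 0 0 -94 0 0 0 0; 0 0 -94 0 0 0 0")

```text
t: 18.3
eef_pos: [0.4573, -0.0749, 0.2483]
orientation: [0.623, 0.783, -0.0, -0.001]
wrist_force: [-0.2, 0.7, -1.8]
grip_width: 0.0137
```

```bash
python3 - <<'E'
from h import *
st(); snap('wrist','w7')
P,im=cloud('wrist','w7')
# enhance the slot
c=im[90:210,190:330].astype(float); c=np.clip((c/255)**0.4*255,0,255).astype(np.uint8)
cv2.imwrite('pics/w7c.png',cv2.resize(c,None,fx=5,fy=5,interpolation=cv2.INTER_CUBIC))
# depth inside slot, bed frame
o=np.array([.4627,-.1099]); t=np.radians(8); ex=np.array([np.cos(t),np.sin(t)]); ey=np.array([-ex[1],ex[0]])
Q=P.reshape(-1,3); lx=(Q[:,:2]-o)@ex*1000; ly=(Q[:,:2]-o)@ey*1000
m=(abs(lx)<6)&(ly>15)&(ly<66)&(Q[:,2]<.04)
for a in range(15,66,3):
    k=m&(ly>=a)&(ly<a+3)
    if k.sum()>3: print(a-(-54),k.sum(),np.round(np.percentile(Q[k,2]*1000,[10,50,90]),1))
go([.5334,.3287,.25],-6.6)
E
```

```text
t 18.3 p [457.3 -74.9 248.3] yaw 12.99 tilt [-0.1   0.02] F [-0.23  0.73 -1.79] T [-0.12  0.02 -0.05] w 13.7 q [-0.26  0.18  1.85 -0.    1.12 -0.49]
69 25 [23.6 24.6 25.4]
72 31 [19.3 24.  25.3]
75 27 [18.3 23.9 25. ]
78 28 [18.5 22.3 25.1]
81 25 [17.6 19.8 24.7]
84 26 [17.8 20.  24.6]
87 25 [18.2 19.2 25.2]
90 30 [18.  19.5 25.1]
93 27 [18.1 23.8 25.4]
96 27 [18.3 23.8 24.8]
99 22 [23.1 24.3 25.2]
102 30 [23.4 24.3 25.3]
105 29 [23.9 24.5 25.5]
108 29 [23.8 24.6 25.5]
111 26 [23.3 24.4 25.6]
114 8 [24.2 24.4 24.8]
shift [376.1 165.   -1.9] turn [-0.14 -0.05 19.59]
```

View pics/w7c.png

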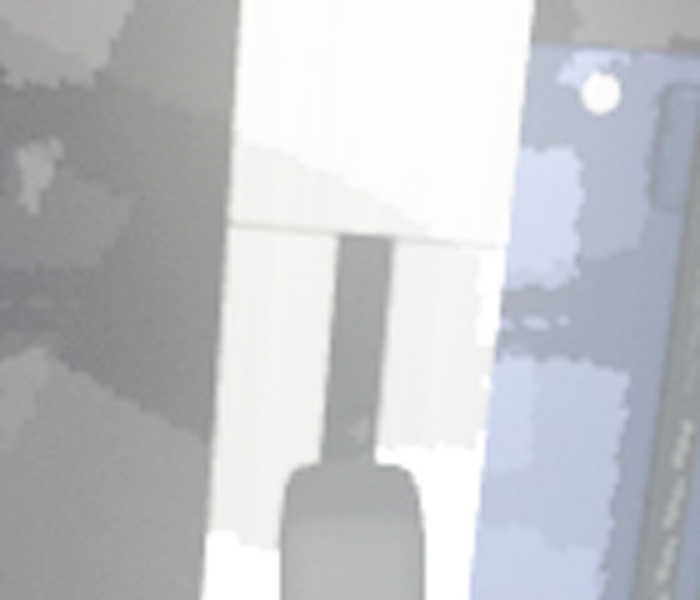

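```bash
python3 - <<'E'
from h import *
P,im=cloud('wrist','w7')
o=np.array([.4627,-.1099]); t=np.radians(8); ex=np.array([np.cos(t),np.sin(t)]); ey=np.array([-ex[1],ex[0]])
Q=P.reshape(-1,3); lx=(Q[:,:2]-o)@ex*1000; ly=(Q[:,:2]-o)@ey*1000+54
m=(abs(lx)<7)&(ly>60)&(ly<116)&(Q[:,2]<.035)
lo=m&(Q[:,2]<.021)
print(lo.sum(),cv2.minAreaRect(np.c_[lx[lo],ly[lo]].astype(np.float32)))
X=lx[m];Y=ly[m];Z=(Q[m,2]<.021).astype(float)*2-1
best=[]
for a in np.arange(0,180,2):
  for cx in np.arange(-3,3.1,.5):
    for cy in np.arange(80,92,.5):
      # blade dir: angle clockwise from bed x
      c,s=np.cos(np.radians(a)),-np.sin(np.radians(a))
      u=(X-cx)*c+(Y-cy)*s; v=-(X-cx)*s+(Y-cy)*c
      ins=(abs(u)<11)&(abs(v)<3); best.append((np.sum(Z*np.where(ins,1,-1)),a,cx,cy))
best.sort(reverse=True); print(len(X),best[:6])
for a in [0,20,40,60,68,80,90]: print(a,max(b for b in best if b[1]==a))
E
```

```text
114 ((0.5214629173278809, 86.70881652832031), (6.701378345489502, 26.864953994750977), 16.036457061767578)
519 [(np.float64(475.0), np.int64(70), np.float64(1.0), np.float64(85.5)), (np.float64(473.0), np.int64(70), np.float64(0.5), np.float64(86.5)), (np.float64(469.0), np.int64(70), np.float64(1.0), np.float64(85.0)), (np.float64(469.0), np.int64(68), np.float64(1.0), np.float64(85.5)), (np.float64(469.0), np.int64(68), np.float64(0.5), np.float64(87.0)), (np.float64(469.0), np.int64(68), np.float64(0.5), np.float64(86.5))]
0 (np.float64(299.0), np.int64(0), np.float64(3.0), np.float64(85.5))
20 (np.float64(317.0), np.int64(20), np.float64(2.5), np.float64(82.0))
40 (np.float64(357.0), np.int64(40), np.float64(3.0), np.float64(83.5))
60 (np.float64(439.0), np.int64(60), np.float64(1.0), np.float64(85.5))
68 (np.float64(469.0), np.int64(68), np.float64(1.0), np.float64(85.5))
80 (np.float64(425.0), np.int64(80), np.float64(0.5), np.float64(86.0))
90 (np.float64(365.0), np.int64(90), np.float64(1.0), np.float64(85.5))
```

The depth through the slot shows the groove about 86 mm from the port, at 68–70° clockwise. The stop at 1.2 rad is 68.8°, so the clamp is locked. Next I'm taking the key back to its stand.

>>> servo_tool(series="38 17 -2 0 0 2 0; 76 33 -2 0 0 4 0; 114 50 -2 0 0 6 0; 152 67 -2 0 0 8 0; 190 83 -2 0 0 10 0; 228 100 -2 0 0 12 0; 266 117 -2 0 0 14 0; 304 133 -2 0 0 16 0; 342 150 -2 0 0 18 0; 376 165 -2 0 0 19.6 0; 376 165 -2 0 0 19.6 0; 376 165 -2 0 0 19.6 0; 376 165 -2 0 0 19.6 0")

```text
t: 19.65
eef_pos: [0.5339, 0.3274, 0.2505]
orientation: [0.747, 0.665, -0.001, -0.0]
wrist_force: [-0.3, -0.3, -1.5]
grip_width: 0.0138
```

```bash
python3 - <<'E'
from h import *
st(); snap('wrist','w8'); snap('scene','s8')
go([.5334,.3287,.250],-6.6)
P,im=cloud('wrist','w8'); Q=P.reshape(-1,3)
m=(Q[:,2]>.064)&(Q[:,2]<.075)&(abs(Q[:,0]-.533)<.045)&(abs(Q[:,1]-.329)<.045); print(rect(Q[m]))
im=cv2.imread('pics/w8.png'); cv2.imwrite('pics/w8c.png',cv2.resize(im[120:220,200:320],None,fx=5,fy=5,interpolation=cv2.INTER_CUBIC))
E
```

```text
t 19.65 p [533.9 327.4 250.5] yaw -6.63 tilt [-0.1  -0.06] F [-0.31 -0.27 -1.51] T [-0.13  0.02  0.01] w 13.8 q [ 0.48  0.48  1.42 -0.    1.24  0.59]
shift [ 1.3 -0.9  1.3] turn [-0.03  0.03 -0.06]
[array([532.3, 329.6]), array([46.4, 45.9]), np.float64(84.0)]
```

View pics/w8c.png

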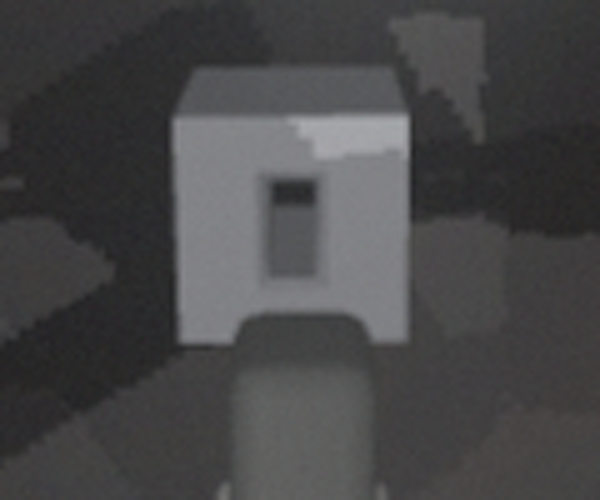

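>>> servo_tool(series="1 -1 30 0 0 0 0; 1 -1 60 0 0 0 0; 1 -1 78 0 0 0 0; 1 -1 78 0 0 0 0; 1 -1 78 0 0 0 0; 1 -1 78 0 0 0 0")

```text
t: 20.35
eef_pos: [0.534, 0.3295, 0.1752]
orientation: [0.747, 0.665, 0.001, 0.0]
wrist_force: [0.1, -0.2, -0.2]
grip_width: 0.0141
```

```bash
python3 - <<'E'
from h import *
st(); go([.5335,.3287,.1054],-6.6)
E
```

```text
t 20.35 p [534.  329.5 175.2] yaw -6.63 tilt [0.12 0.06] F [ 0.14 -0.17 -0.17] T [-0.08  0.07  0.02] w 14.1 q [0.48 0.55 1.5  0.   1.09 0.59]
shift [-1.  -0.5 69.8] turn [ 0.11 -0.07 -0.03]
```

>>> servo_tool(series="0 0 0 0 0 0 0; 0 0 0 0 0 0 0; 0 0 10 0 0 0 0; 0 0 15 0 0 0 0; 0 0 20 0 0 0 0; 0 0 20 0 0 0 0")

```text
t: 20.95
eef_pos: [0.5329, 0.3293, 0.1525]
orientation: [0.747, 0.665, -0.001, -0.0]
wrist_force: [0.6, -0.6, -1.2]
grip_width: 0.0138
```

```bash
python3 - <<'E'
from h import *
st(); go([.5335,.3287,.1054],-6.6)
E
```

```text
t 20.95 p [532.9 329.3 152.5] yaw -6.61 tilt [-0.08 -0.04] F [ 0.55 -0.59 -1.23] T [-0.06  0.1   0.04] w 13.8 q [ 0.48  0.58  1.52 -0.    1.05  0.59]
shift [-0.5  0.7 47.1] turn [-0.08  0.05 -0.01]
```

>>> servo_tool(series="0 0 10 0 0 0 0; 0 0 20 0 0 0 0; 0 0 30 0 0 0 0; 0 0 38 0 0 0 0; 0 0 43 0 0 0 0; 0 0 43 0 0 0 0; 0 0 43 0 0 0 0")

```text
t: 21.65
eef_pos: [0.5334, 0.3296, 0.1108]
orientation: [0.747, 0.665, 0.0, 0.0]
wrist_force: [-0.1, 0.3, -1.1]
grip_width: 0.0132
```

```bash
python3 - <<'E'
from h import *
st(); go([.5335,.3287,.1054],-6.6)
E
```

```text
t 21.65 p [533.4 329.6 110.8] yaw -6.61 tilt [0.01 0.01] F [-0.1   0.28 -1.07] T [-0.03  0.16 -0.02] w 13.2 q [0.48 0.63 1.54 0.   0.97 0.59]
shift [-0.9  0.2  5.4] turn [ 0.01 -0.01 -0.01]
```

>>> servo_tool(series="-0.5 0 2 0 0 0 0; -1 0 4 0 0 0 0; -1 0 5 0 0 0 0; -1 0 5 0 0 0 0; -1 0 5 0 0 0 0")

```text
t: 22.15
eef_pos: [0.5332, 0.3285, 0.1057]
orientation: [0.747, 0.665, 0.0, 0.0]
wrist_force: [-0.3, 0.8, -0.8]
grip_width: 0.0136
```

```bash
python3 - <<'E'
from h import *
st()
E
```

```text
t 22.15 p [533.2 328.5 105.7] yaw -6.61 tilt [0. 0.] F [-0.33  0.83 -0.75] T [-0.09  0.11  0.  ] w 13.6 q [ 0.48  0.64  1.55 -0.    0.96  0.59]
```

>>> servo_tool(series="0 0 0.5 0 0 0 0; 0 0 0.5 0 0 0 0; 0 0 0.5 0 0 0 0")

```text
t: 22.45
eef_pos: [0.5332, 0.3286, 0.1055]
orientation: [0.747, 0.665, 0.0, 0.0]
wrist_force: [-1.0, 0.3, 2.9]
grip_width: 0.0138
```

>>> servo_tool(series="0 0 0.3 0 0 0 20; 0 0 0.3 0 0 0 40; 0 0 0.3 0 0 0 45; 0 0 0.3 0 0 0 45; 0 0 0.3 0 0 0 45")

```text
t: 22.95
eef_pos: [0.5332, 0.3285, 0.1048]
orientation: [0.747, 0.665, -0.0, 0.0]
wrist_force: [0.1, 0.1, -0.0]
grip_width: 0.0439
```

```bash
python3 - <<'E'
from h import *
st()
E
```

```text
t 22.95 p [533.2 328.5 104.8] yaw -6.61 tilt [-0. -0.] F [ 0.09  0.09 -0.03] T [-0.06  0.05  0.02] w 43.9 q [ 0.48  0.64  1.55 -0.    0.96  0.59]
```

The key is released with zero force, after the collar touched the block at 2.9 N. I'm backing straight up and will check from there.

>>> servo_tool(series="0 0 -20 0 0 0 45; 0 0 -60 0 0 0 45; 0 0 -105 0 0 0 45; 0 0 -145 0 0 0 45; 0 0 -145 0 0 0 45; 0 0 -145 0 0 0 45; 0 0 -145 0 0 0 45")

```text
t: 23.65
eef_pos: [0.5326, 0.3283, 0.2484]
orientation: [0.747, 0.665, -0.001, -0.0]
wrist_force: [0.1, 0.3, -0.2]
grip_width: 0.0451
```

```bash
python3 - <<'E'
from h import *
st(); snap('wrist','w9'); snap('scene','s9'); 
P,im=cloud('wrist','w9'); Q=P.reshape(-1,3)
for n,a,b in [('grip',.098,.118),('stand',.064,.075)]:
    m=(Q[:,2]>a)&(Q[:,2]<b)&(abs(Q[:,0]-.533)<.045)&(abs(Q[:,1]-.329)<.045); q=Q[m]; print(n,len(q),np.round(np.median(q,0),4),rect(q))
P,im=cloud('scene','s9'); P0,im0=cloud('scene','scene0')
def f(P,u0,u1,v0,v1,z0,z1):
    Q=P[v0:v1,u0:u1].reshape(-1,3); return Q[(Q[:,2]>z0)&(Q[:,2]<z1)]
for a in [(80,230,120,230,.105,.13),(285,320,120,165,.09,.2)]:
    for p in (P0,P):
        q=f(p,*a); print(len(q),np.round(np.median(q,0),4),rect(q))
d=cv2.absdiff(im,im0).max(2); cv2.imwrite('pics/diff.png',d)
cv2.imwrite('pics/s9b.png',cv2.resize(im,(800,600),interpolation=cv2.INTER_CUBIC))
E
```

```text
t 23.65 p [532.6 328.3 248.4] yaw -6.61 tilt [-0.11 -0.06] F [ 0.14  0.35 -0.16] T [-0.08  0.1  -0.03] w 45.1 q [ 0.48  0.48  1.43 -0.    1.24  0.59]
grip 1092 [0.5343 0.3321 0.108 ] [array([534.3, 329.6]), array([63.4, 13.5]), np.float64(83.1)]
stand 1319 [0.5241 0.332  0.0703] [array([532.5, 329.7]), array([46., 46.]), np.float64(83.9)]
1643 [ 0.5933 -0.0924  0.1199] [array([582.6, -94.3]), array([102.9, 202. ]), np.float64(7.9)]
1637 [ 0.5934 -0.0916  0.12  ] [array([582.7, -94.6]), array([102.7, 201.9]), np.float64(8.3)]
369 [0.4409 0.185  0.1288] [array([433.1, 183.7]), array([28.7, 29.4]), np.float64(49.1)]
368 [0.4408 0.1853 0.129 ] [array([433. , 182.9]), array([29.4, 28.6]), np.float64(62.0)]
```

View pics/s9b.png

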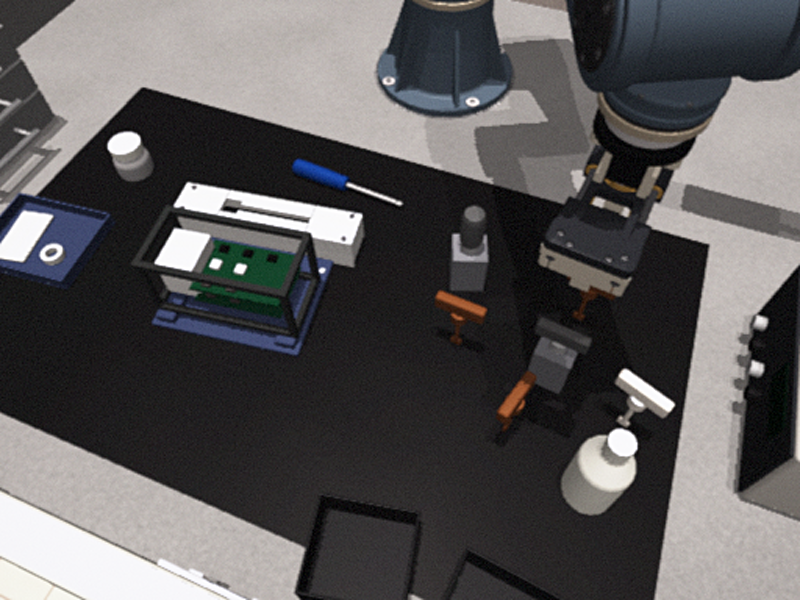

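View pics/w9.png

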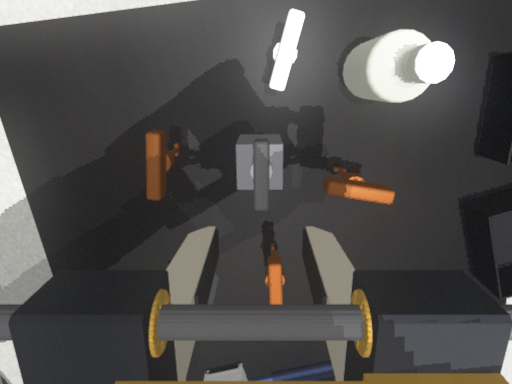

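```bash
python3 - <<'E'
from h import *
for n in ['w1','w9']:
    P,im=cloud('wrist',n); Q=P.reshape(-1,3); m=(Q[:,2]>.103)&(Q[:,2]<.113)&(abs(Q[:,0]-.533)<.045)&(abs(Q[:,1]-.329)<.045); q=Q[m]
    c,_,_,_=np.linalg.lstsq(np.c_[q-q.mean(0)][:,:2],(q-q.mean(0))[:,2],rcond=None); print(n,len(q),'tilt deg',np.degrees(c),q[:,2].mean())
    m=(Q[:,2]>.076)&(Q[:,2]<.092)&(abs(Q[:,0]-.533)<.02)&(abs(Q[:,1]-.329)<.02); print('collar',m.sum(),np.round(np.median(Q[m],0),4))
st(); manip.job_done(); print(manip.observe()['t'])
E
```

```text
w1 1099 tilt deg [ 0.97227119 -0.2096094 ] 0.1078865630047032
collar 81 [0.54   0.3306 0.0859]
w9 1077 tilt deg [-0.65598302 -0.38963257] 0.10792775821217993
collar 83 [0.5268 0.3303 0.0861]
t 23.75 p [532.7 328.3 248.3] yaw -6.61 tilt [-0.13 -0.06] F [-0.39  0.57  0.02] T [-0.08  0.05 -0.02] w 44.9 q [0.48 0.48 1.43 0.   1.24 0.59]
the job is handed in; nothing more can be done
the job is handed in; nothing more can be done
```

The clamp is locked, the key is back in its own stand, and the job is handed in at about 24 s of the 58 s. I took the grey key from the slotted stand and put it through the port. I then dragged it about 90 mm until it dropped into the groove, turned it clockwise to the stop, lifted it out through the slot and put it back.

**Last checks:**
- **Lock:** depth readings through the slot showed the groove at about 68–70° clockwise (the stop is at 68.8°), about 86 mm from the port. Torque at the stop rose to 0.28 N m, where the screw alone takes 0.07 N m.
- **Key:** the collar touched the block before I let go, and the grip top is at 107.9 mm, the same as at the start. Tilt reads under 1°, and the key sits about 1.8 mm to one side of where it was, within the play of its slot.
- **Frame and driver:** both are where they were, to within about 1 mm, and the arm touches nothing.

**One disagreement:** the tool had to turn about 87–90° before the torque rose clearly. Stop plus stated play would be about 77°. I put the rest down to give in the grip, and the groove angle seen afterwards agrees with the stop.

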